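Refit the cooker knob and hold the tap pressed

ROBOT

A 7-joint arm with a two-finger parallel gripper is mounted at the origin on the work surface. World frame = base frame: x ahead of the robot, y to its left, z up, the work surface at z = 0. Lengths are in m, angles in rad, forces in N, time in s.
With the tool pointing down it reaches from about 0.4 to 0.875 m from the base axis. Payload 19.3 kg.
Tool frame: the origin (TCP) lies at the very end of the fingers, on their centre line; the grasp point (between the pads) lies 19 mm behind it; z points along the fingers, y is the direction in which the jaws open and shut (so a half turn about z gives the same grasp; the last joint's range is limited). The gripper opens to 85 mm and grips with 20 to 120 N. Pads are 22 mm wide; open, the fingers measure 114 mm over their backs; the gripper's body (76 mm by 85 mm) begins 54 mm behind the grasp point. The pads swing forward as they close: fully open they stand 13 mm farther back than shut.
Start: joints at [-1.186, 0.521, -0.036, 1.599, 0.021, 1.021, -0.113], TCP at [0.275, 0.561, 0.231] pointing down, gripper open.
Joint ranges: [-2.91, 2.91], [-0.3, 2.13], [-1.5, 1.42], [0.17, 2.43], [-1.26, 4.41], [0.16, 1.93], [-2.52, 2.52]. Speed limits (rad/s): [1.89, 1.89, 2.39, 2.39, 3.01, 3.01, 3.01].

INTERFACE

Orientations are given as [roll, pitch, yaw] about the fixed x, y, z axes, in that order (R = Rz(yaw) Ry(pitch) Rx(roll)).
In Python, from workcell import bot, grab_frame, calibration, workorder gives the robot as it stands.
- The arm moves only by the tool move_arm, never from a script. Its arguments are lists of equal length, an entry for each row: "jaw": the closure in counts, from 0 (fully open) to 255 (shut); "dp": the shift along the tool's x, y, z in units of 800 mm (1.0 is 800 mm), a list of three; "rotation": the turn, a rotation vector about the tool's x, y, z in units of pi rad (1.0 is pi rad), a list of three. In form: {"jaw": [jaw, ...], "dp": [[dx, dy, dz], ...], "rotation": [[rx, ry, rz], ...]}. A call has 1 to 10 rows; each row shifts and turns the commanded pose from where the row before left it, along the tool's axes as they then stand; what a row does not reach is not made up. A row lasts 1/8 s, in which the tool goes at most 62.5 mm and 10.7 degrees, less where a joint would pass 70% of its speed; a pose out of reach is approached as far as the arm can. A call with a number of a shift or a turn outside -1 to 1 is refused whole. A call with a gripper value outside its range is refused whole. The fingers move at their own pace and stop on an object; "squeeze" is the grip in N (left out, the last holds). Time passes only in rows, so rows that do not move let the fingers close. It gives the time, the measured TCP pose, the force and the opening at its end, in the units of the state.
- bot.observe(): the state, without advancing time (a new reading comes with each control period).
- grab_frame(name): name is "scene" or "top"; returns the picture (400x640x3 uint8, blue, green, red); there is no depth.
- calibration(name): a dict with "camera_matrix" (3x3 intrinsics, pixels), "dist" ([k1, k2, p1, p2, k3] as OpenCV has them; the pictures are not rectified), "T" (4x4, takes a point from camera to world coordinates). Camera axes: x right, y down, z forward; pixel columns grow to the right and rows downward; lengths in m; the calibration is good to about 2 mm. A picture is of the moment at which its call begins. calibration takes no time and is no camera call.
- workorder.job_done(): hands the job in, once; it reports no verdict.
The state is a dict: "clock": time; "qpos": joint angles; "qd": joint speeds; "joint_efforts": joint torques, N m; "position": TCP position; "tool_rot": TCP orientation; "force": force on the tool from outside, world axes, zero at the start; "moment": the same for the moment, N m; "grip_width": finger opening in m.
Only numpy, scipy, OpenCV 4.12 (cv2) and the standard library are available. Lean on these libraries where they do the work, as an engineer would, in place of code of your own. Each camera call takes 0.05 s, during which the arm holds its last target. There are 200 camera calls.

TASK

The knob has come off the little gas cooker. Pick it up from the ledge, turn it so that its flat-sided socket matches the flat on the bare tap stem, push it fully home on the stem, and press knob and stem all the way down against the tap's spring. Finish while still holding the knob pressed down, do not let go, and leave the mortar, pot and plates where they are.

Things in the scene. Friction and masses are not known exactly. Their poses are not given: they have to be found in the camera images.
- knob_grip (a point): Loose black knob, socket down on the ledge, 39 mm high: disc 49 mm across, 17 mm high, topped by a straight grip bar 14 mm wide, 22 mm high (17 to 39 mm above the underside). The bar reaches 22 mm behind the axis and ends in a pointed nose 37 mm in front, past the disc. Point on the axis, half-way up the bar, 28 mm above the underside; x along the bar to the nose, y across it, z up. About 60 g.
- knob_socket (a point): Centre of the inner end of the knob's D-shaped socket, which opens at the underside: 13 mm above the underside, 15 mm below knob_grip, axes the same. The socket is 16 mm across, 13 mm deep; its flat lies 2 mm from the axis on the nose side (+x). Fully home, the stem's top touches this end and the nose points the way of stem_top's x axis.
- knob_nose (a point): Tip of the pointed nose of the knob's grip bar, 37 mm in front of knob_grip along its x axis, at the same height; axes the same.
- stem_top (a point): Centre of the top of the bare upright brass tap stem on the cooker's strip nearest the robot: a D-shaft 14 mm across, nearly half cut away (flat 1 mm from the axis), tip bevelled 2 mm (flat 1 mm) over the last 4 mm. Top 110 mm above the ledge, 30 mm above the cooker's top. x points out of the flat side, z up. The stem cannot turn, stands at whatever angle it was left, and moves straight down on a spring (this point with it).
- tap: Fixed dark round collar at the stem's foot, 42 mm across, 3 mm high, with a small index lug on the side of the stem's flat (+x). Origin on the stem's axis at the cooker's top, 80 mm above the ledge. The seated knob's nose points over the lug.
- stem (a joint): How far the tap stem is pressed down, m: 0 up, 0.007 fully down against the stop. The spring pushes back with about 4 N at the start and 9 N when fully down; it rises again when released.
- knob: The same loose knob as knob_grip; origin at the centre of its underside, axes the same.
- cooker: Single-burner gas cooker, fixed: a low metal box 286 x 306 mm with a steel top 80 mm above the ledge; burner and pan support rise to 109 mm. Origin under its centre at ledge height, z up; its own -x side, which carries the tap, is nearest the robot.
- mortar: Wooden mortar, 164 mm across and 150 mm high, with its pestle leaning in it to about 255 mm height; origin at the centre of its underside. Leave alone.
- pot: Lidded aluminium pot, 200 mm across, 140 mm high with the lid's knob; origin at the centre of its underside. Leave alone.
- plates: Two stacked enamel plates, 224 mm across, 29 mm high; origin at the centre of the underside. Leave alone.
Not all that is in view belongs to the job. Leave any pink or red look-alike of the knob alone.

How it is judged:
By the outcome, as a careful person would: the job done as asked, in the order asked, and still so for the second after the job is handed in, while the arm keeps its last pose, push and grip.
It also fails if it takes over 42 s, if anything falls off the work surface, if the arm or the gripper's body presses on something with over 40 N, if the wrist force passes 120 N, or if a joint passes its speed limit or range.

## Working session

There is one attempt and no reset: what is moved stays moved. The work goes in short steps, Python scripts to look and compute and a tool call to move; the robot and the scene stay as the last step left them, time stands still between calls to the robot, and variables do not carry over. Pictures are saved under pics/ and viewed, about 8 in all and at most 12, crops included, and the job is handed in when it is done.

Besides the shell and the picture viewer there is one more tool, called after "Request:" by a JSON object that holds its "api" and its "payload". move_arm: Moves the arm, as the interface text tells. Shifts and turns lie within -1 to 1; 1 stands for 800 mm of shift or pi rad of turn. Its arguments: {"type":"object","properties":{"jaw":{"type":"array","items":{"type":"number"}},"dp":{"type":"array","items":{"type":"array","items":{"type":"number","minimum":-1,"maximum":1}}},"rotation":{"type":"array","items":{"type":"array","items":{"type":"number","minimum":-1,"maximum":1}}},"squeeze":{"type":"number"}},"required":["jaw","dp","rotation"]}

```bash
mkdir -p pics; ls
python3 - <<'E'
from workcell import bot, grab_frame, calibration
import cv2,numpy as np
print(bot.observe())
for n in("scene","top"):
    c=calibration(n);print(n,np.round(c["camera_matrix"],1).tolist(),np.round(c["dist"],4),np.round(c["T"],3).tolist())
    cv2.imwrite(f"pics/{n}0.png",grab_frame(n))
E
```

```text
pics
{'clock': 0.0, 'qpos': array([-1.18620316,  0.52202438, -0.0363227 ,  1.59997768,  0.02118603,
        1.02110125, -0.11282228]), 'qd': array([-0.00035084,  0.00059809,  0.00073993,  0.00045374, -0.00079406,
       -0.00131478, -0.0006173 ]), 'joint_efforts': array([ 7.35191243e-04, -9.27146029e+01,  1.97998077e+00, -3.69913316e+01,
        1.78856822e-02,  8.16398504e-03, -5.44032582e-05]), 'position': array([0.27443597, 0.56116186, 0.23073018]), 'tool_rot': array([-3.14046864e+00,  7.03354666e-05,  2.68675535e+00]), 'force': array([-0.12428458, -0.72716274,  0.05387686]), 'moment': array([-0.00993663, -0.00565716, -0.03050866]), 'grip_width': 0.08547301467634302}
scene [[483.8, 0.0, 319.9], [0.0, 483.8, 202.2], [0.0, 0.0, 1.0]] [-0.028  0.     0.     0.     0.   ] [[-0.341, 0.639, -0.69, 1.617], [0.94, 0.243, -0.239, 0.338], [0.015, -0.73, -0.683, 1.136], [0.0, 0.0, 0.0, 1.0]]
top [[394.8, 0.0, 316.6], [0.0, 394.8, 194.7], [0.0, 0.0, 1.0]] [-0.008  0.     0.     0.     0.   ] [[-0.0, -0.994, 0.107, 0.466], [-1.0, 0.0, -0.002, -0.025], [0.001, -0.107, -0.994, 1.252], [0.0, 0.0, 0.0, 1.0]]
```

View pics/scene0.png

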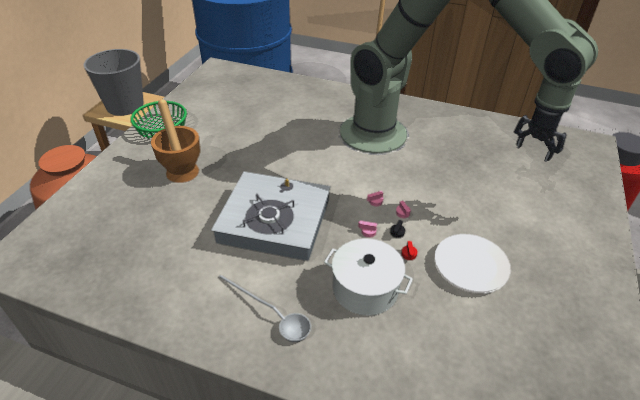

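View pics/top0.png

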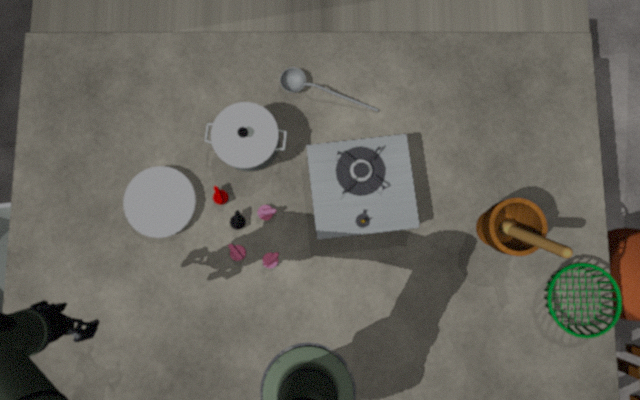

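Overview: the black knob is at about (237,220) in the top view and (398,230) in the scene view. The tap stem is at (363,218) in top and (287,184) in scene. Next are enlarged crops of both.

```bash
cat > h.py <<'E'
import numpy as np,cv2
from workcell import bot, grab_frame, calibration
def proj(n,P):
    c=calibration(n);T=np.linalg.inv(c["T"])
    return cv2.projectPoints(np.atleast_2d(np.float64(P)),cv2.Rodrigues(T[:3,:3])[0],T[:3,3],c["camera_matrix"],np.array(c["dist"]))[0][:,0]
def ray(n,uv):
    c=calibration(n);T=np.array(c["T"])
    p=cv2.undistortPoints(np.float64(uv).reshape(-1,1,2),c["camera_matrix"],np.array(c["dist"]))[:,0]
    d=np.c_[p,np.ones(len(p))]@T[:3,:3].T
    return T[:3,3],d
def onz(n,uv,z):
    o,d=ray(n,uv); return o+d*((z-o[2])/d[:,2])[:,None]
def tri(uvs):
    A=0;b=0
    for n,uv in uvs.items():
        o,d=ray(n,[uv]);d=d[0]/np.linalg.norm(d[0]);M=np.eye(3)-np.outer(d,d);A=A+M;b=b+M@o
    return np.linalg.solve(A,b)
def crop(im,x,y,w,h,s): return cv2.resize(im[y:y+h,x:x+w],None,fx=s,fy=s,interpolation=cv2.INTER_CUBIC)
E
python3 - <<'E'
from h import *
t=np.mean([grab_frame("top") for _ in range(4)],axis=0).astype(np.uint8);s=np.mean([grab_frame("scene") for _ in range(4)],axis=0).astype(np.uint8)
cv2.imwrite("pics/t.png",t);cv2.imwrite("pics/s.png",s)
m=np.vstack([np.hstack([crop(t,217,200,40,30,10),crop(t,343,203,40,30,10)]),np.hstack([crop(s,378,213,40,30,10),crop(s,267,170,40,30,10)])])
cv2.imwrite("pics/m1.png",m)
# dark masks for knob
for n,im,(x,y,w,h) in(("top",t,(222,203,30,30)),("scene",s,(383,215,30,26))):
    r=im[y:y+h,x:x+w].max(2); mk=(r<45).astype(np.uint8)
    print(n);print("\n".join("%d "%(y+i)+" ".join("%3d"%v for v in row) for i,row in enumerate(r[:, :])) if n=="top" else "")
E
```

```text
top
203  95  96  97  88  90 106 121 127 130 129 130 130 130 127 124 124 123 125 125 129 125 126 124 124 124 126 128 129 126 127
204  97 100 105 105 114 124 130 130 130 131 127 127 128 127 127 122 123 126 128 128 129 125 124 125 127 129 127 127 125 126
205 109 108 114 120 126 128 129 130 130 130 127 127 125 128 125 125 125 123 128 127 128 128 125 127 128 128 125 121 120 126
206 116 115 122 126 129 132 130 129 126 126 125 130 129 129 129 126 125 126 125 129 127 127 127 126 125 120 115 105 101 116
207 117 117 126 128 131 131 129 132 128 127 128 126 128 131 129 130 126 128 126 128 126 126 124 123 115 108  96  86  90 102
208 117 121 129 132 132 128 131 128 130 128 128 130 129 132 132 128 126 125 127 127 124 121 119 108 103  91  85  79  80  93
209 117 122 128 129 131 129 128 132 133 131 128 129 130 130 123 118 118 125 127 127 118 110  97  91  86  84  81  79  83  92
210 118 122 127 130 129 128 130 131 132 133 132 129 129 119 101  86  92 115 125 124 108  92  84  84  82  82  80  81  82  95
211 120 122 124 129 129 130 130 132 132 134 131 129 117  93  66  48  60  94 118 119 101  85  83  81  84 
[... 1929 characters left out ...]
50  34  32  22  13  15  11  19  32  47  69  88 101 118 126 132 131 132 134
228 132 130 129 131 128 130 129 126 120 113  98  76  63  49  37  34  30  37  57  70  87 104 119 124 126 130 132 129 132 132
229 130 129 130 131 129 128 127 126 124 119 115 106  96  85  73  71  75  80  94 103 115 123 131 133 133 129 132 133 133 132
230 131 129 132 132 128 128 131 127 125 124 121 119 116 109 109 104 110 113 117 124 127 131 133 134 133 132 131 132 134 131
231 132 131 131 132 129 130 129 130 128 126 123 123 119 121 119 122 124 124 127 127 132 132 135 136 133 132 134 133 128 122
232 129 130 133 131 131 131 130 131 130 131 128 126 123 120 122 122 124 126 128 128 132 135 135 136 134 134 128 123 115 102
scene
```

View pics/m1.png

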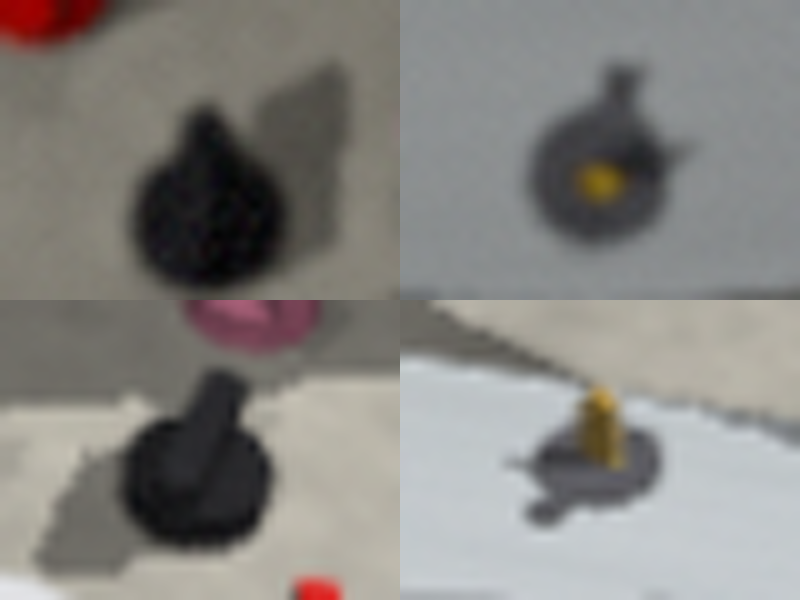

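The crops show the knob's nose pointing almost straight up in the top view, i.e. world +x, with the tip at about (237,210). The tap's lug points up and slightly right, at about (365,211), and the brass stem is at about (363,221). Next I fit these positions.

Run:
```python
from h import *
t=cv2.imread("pics/t.png");s=cv2.imread("pics/s.png")
def up(im,x,y,w,h,f=8):
    return crop(im,x,y,w,h,f)
def pix(p,x,y,f=8): return (np.array(p)+.5)/f-.5+[x,y]
def big(m): 
    c=max(cv2.findContours(m,cv2.RETR_EXTERNAL,cv2.CHAIN_APPROX_NONE)[0],key=cv2.contourArea); return c[:,0].astype(float)
# knob top
b=(-7,0)
c=pix(big((up(t,222,203,30,30).max(2)<55).astype(np.uint8)),222,203)
tip=c[np.argmin(c[:,1])]
d=c[c[:,1]>217.5]; (cx,cy),_,_=e=cv2.fitEllipse(d.astype(np.float32)); print("knob disc",e,"tip",tip)
K=onz("top",[[cx,cy]],.0085)[0]; N=onz("top",[tip],.039)[0]; print(K,N,np.degrees(np.arctan2(*(N-K)[1::-1])),np.linalg.norm((N-K)[:2]))
cs=pix(big((up(s,383,213,30,30).max(2)<55).astype(np.uint8)),383,213)
ds=cs[cs[:,1]>226]; e=cv2.fitEllipse(ds.astype(np.float32));print("scene disc",e,onz("scene",[e[0]],.0085))
# tap
for n,im,(x,y,w,h) in(("top",t,(345,203,36,30)),("scene",s,(270,170,36,34))):
    u=up(im,x,y,w,h).astype(int); br=((u[...,2]-u[...,0])>45).astype(np.uint8)
    if n=="scene": pass
    dk=((u.max(2)<115)|(br>0)).astype(np.uint8)
    if n=="top":
        # collar: opening kills lug & shadow
        op=cv2.morphologyEx(dk,cv2.MORPH_OPEN,cv2.getStructuringElement(cv2.MORPH_ELLIPSE,(61,61)))
        cc=pix(big(op),x,y);e=cv2.fitEllipse(cc.astype(np.float32));print("collar",e,onz(n,[e[0]],.082))
    k=big(br);print(n,"brass bbox",pix(k.min(0),x,y),pix(k.max(0),x,y),"cen",pix(np.argwhere(br)[:,::-1].mean(0),x,y))
    yy,xx=np.nonzero(dk);
    if n=="top": 
        lug=[(a,b) for a,b in pix(np.c_[xx,yy],x,y) if b<211.5]
        print("lug",np.mean(lug,0),onz(n,[np.mean(lug,0)],.083))
# lug scene by eye
print("lug scene",onz("scene",[[267+14.4-.5,170+21-.5]],.083),"stemtop scene eye",onz("scene",[[267+19.8,170+9.3]],.110))
print("stem top from top",onz("top",[[362.6,220.8]],.110))
```

```text
knob disc ((237.75552368164062, 221.57357788085938), (13.87232780456543, 15.08324909210205), 78.18217468261719) tip [236.6875 210.9375]
[0.51491705 0.22140286 0.0085    ] [0.54640447 0.21932897 0.039     ] -3.768286824174582 0.03155564784829806
scene disc ((397.0202331542969, 230.7122039794922), (12.954459190368652, 14.380670547485352), 89.26838684082031) [[0.51780873 0.221805   0.0085    ]]
collar ((362.5450744628906, 219.9978485107422), (14.22901439666748, 15.117565155029297), 33.68905258178711) [[ 0.51657504 -0.16254485  0.082     ]]
top brass bbox [360.5625 219.0625] [364.6875 222.4375] cen [362.63144773 220.73581499]
lug [364.78672259 210.30329378] [[ 0.54525795 -0.16944733  0.083     ]]
scene brass bbox [285.3125 178.1875] [288.4375 185.9375] cen [286.88408998 182.00590592]
lug scene [[ 0.54781716 -0.16800461  0.083     ]] stemtop scene eye [[ 0.51796008 -0.15877253  0.11      ]]
stem top from top [[ 0.51305759 -0.15937807  0.11      ]]
```

```bash
cat >> h.py <<'E'
def go(P,yaw=None,st=None):
    """remaining move to world P, yaw: rotation-vector turn (units) and shift in the tool frame as now and after the turn"""
    from scipy.spatial.transform import Rotation as R
    st=st or bot.observe();A=R.from_euler("xyz",st["tool_rot"]);B=R.from_euler("xyz",[np.pi,0,yaw]) if yaw is not None else A
    d=np.array(P)-st["position"]
    print("rot",np.round((A.inv()*B).as_rotvec()/np.pi,4),"dp now",np.round(A.inv().apply(d)/.8,4),"dp after",np.round(B.inv().apply(d)/.8,4),"world mm",np.round(d*1000,1))
E
python3 - <<'E'
from h import *
K=np.array([.5163,.2216])
r=onz("scene",[[399.8,220.4]],.039)[0];print("rear",r,np.degrees(np.arctan2(*(K-r[:2])[::-1])),np.linalg.norm(K-r[:2]))
print("collar scene",onz("scene",[[286.2,186.1]],.082))
# top view bar tip sides: width profile rows
t=cv2.imread("pics/t.png").max(2).astype(float)
for y in range(210,217):
    w=np.clip(75-t[y,228:248],0,60);w[w<15]=0;print(y,(w*np.arange(228,248)).sum()/w.sum())
print(proj("top",[[.5163,.2216,.039],[.5533,.2216,.039],[.5533,.2191,.039],[.5533,.2191,.017]]))
go([.516,.2215,.1],np.pi-.05)
E
```

```text
rear [0.4997959  0.22279025 0.039     ] -4.12494388735321 0.016546968258822712
collar scene [[ 0.52053672 -0.16079381  0.082     ]]
210 nan
211 237.35714285714286
212 237.08661417322836
213 237.42372881355934
214 237.5506072874494
215 237.92789968652036
216 238.31447963800906
[[235.74191876 220.73398726]
 [235.99723113 208.70100207]
 [236.80894853 208.70081002]
 [238.20903751 209.20255502]]
rot [-0.     -0.     -0.1289] dp now [-0.4578 -0.2491  0.1641] dp after [-0.3226 -0.4093  0.1641] world mm [ 241.4 -339.9 -131.3]<stdin>:8: RuntimeWarning: invalid value encountered in scalar divide
```

Request:
{"api": "move_arm", "payload": {"jaw": [120,120,120,120,120,120,120,120,120,120], "dp": [[0,0,0],[0,0,0],[-0.0403,-0.0512,0.0205],[-0.0403,-0.0512,0.0205],[-0.0403,-0.0512,0.0205],[-0.0403,-0.0512,0.0205],[-0.0403,-0.0512,0.0205],[-0.0403,-0.0512,0.0205],[-0.0403,-0.0512,0.0205],[-0.0403,-0.0512,0.0205]], "rotation": [[0,0,-0.0585],[0,0,-0.0585],[0,0,0],[0,0,0],[0,0,0],[0,0,0],[0,0,0],[0,0,0],[0,0,0],[0,0,0]], "squeeze": 90}}

```text
clock: 1.75
position: [0.5039, 0.2112, 0.0998]
tool_rot: [3.141, 0.0, 3.054]
force: [1.4, 0.7, 0.9]
grip_width: 0.045
```

Run:
```python
from h import *
st=bot.observe();print(st["clock"],st["position"],st["tool_rot"],st["grip_width"],st["force"])
go([.516,.2215,.06],np.pi-.07)
```

```text
1.75 [0.50386508 0.21116056 0.09975227] [3.14130654e+00 4.52395671e-04 3.05447388e+00] 0.04500137203326543 [1.36568261 0.70303549 0.9430982 ]
rot [ 0.0001  0.0001 -0.0054] dp now [-0.014   0.0142  0.0497] dp after [-0.0142  0.014   0.0497] world mm [ 12.1  10.3 -39.8]
```

Request:
{"api": "move_arm", "payload": {"jaw": [120,120,120,120,120,120,120], "dp": [[-0.0142,0.014,0.01],[0,0,0.03],[0,0,0.02],[0,0,0.015],[0,0,0.015],[0,0,0.009],[0,0,0]], "rotation": [[0,0,-0.0054],[0,0,0],[0,0,0],[0,0,0],[0,0,0],[0,0,0],[0,0,0]]}}

```text
clock: 2.62
position: [0.5151, 0.2227, 0.0206]
tool_rot: [-3.141, -0.0, 3.071]
force: [-0.1, 0.2, 0.5]
grip_width: 0.045
```

Run:
```python
from h import *
s=grab_frame("scene");t=grab_frame("top")
cv2.imwrite("pics/m2.png",np.hstack([crop(s,368,190,60,60,6),crop(t,207,190,60,60,6)]))
go([.516,.2215,.0195],np.pi-.07)
```

```text
rot [ 0.0001  0.0001 -0.0001] dp now [-0.0008 -0.0016  0.0021] dp after [-0.0008 -0.0016  0.0021] world mm [ 0.6 -1.3 -1.7]
```

View pics/m2.png

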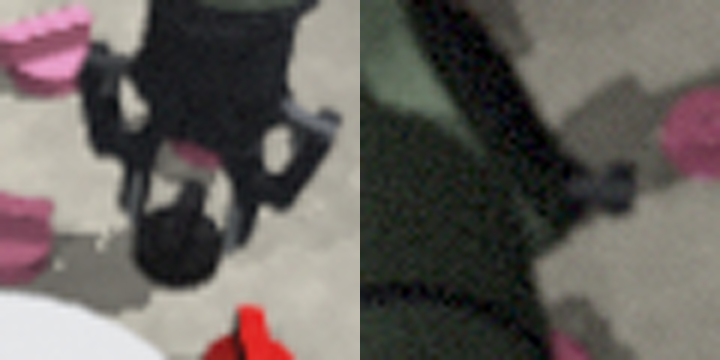

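The scene crop shows the knob sitting centred between the open fingers, so I close on it.

Request:
{"api": "move_arm", "payload": {"jaw": [180,255,255,255,255,255,255,255], "dp": [[0,0,0],[0,0,0],[0,0,0],[0,0,0],[0,0,0],[0,0,0],[0,0,0],[0,0,0]], "rotation": [[0,0,0],[0,0,0],[0,0,0],[0,0,0],[0,0,0],[0,0,0],[0,0,0],[0,0,0]], "squeeze": 90}}

```text
clock: 3.72
position: [0.5154, 0.2228, 0.0215]
tool_rot: [3.141, 0.001, 3.071]
force: [-2.2, -1.8, 9.0]
grip_width: 0.0116
```

Request:
{"api": "move_arm", "payload": {"jaw": [255,255,255,255,255], "dp": [[0,0,-0.02],[0,0,-0.04],[0,0,-0.07],[0,0,-0.07],[0,0,0]], "rotation": [[0,0,0],[0,0,0],[0,0,0],[0,0,0],[0,0,0]]}}

```text
clock: 4.35
position: [0.517, 0.2235, 0.186]
tool_rot: [3.138, 0.006, 3.071]
force: [-0.9, -0.3, -0.9]
grip_width: 0.0122
```

Run:
```python
from h import *
s=grab_frame("scene");cv2.imwrite("pics/s3.png",s)
st=bot.observe();P=st["position"];print(P,st["tool_rot"],st["grip_width"],st["force"])
c=proj("scene",[P])[0];print(c)
x,y=np.int32(c)-[35,30]
print(x,y);cv2.imwrite("pics/m3.png",crop(s,x,y,70,60,10))
```

```text
[0.51602197 0.22301744 0.18360094] [3.13946803 0.00359243 3.07113592] 0.011929148815100375 [-0.83170739 -0.83944753 -0.99663137]
[404.85141569 189.81222128]
369 159
```

View pics/m3.png

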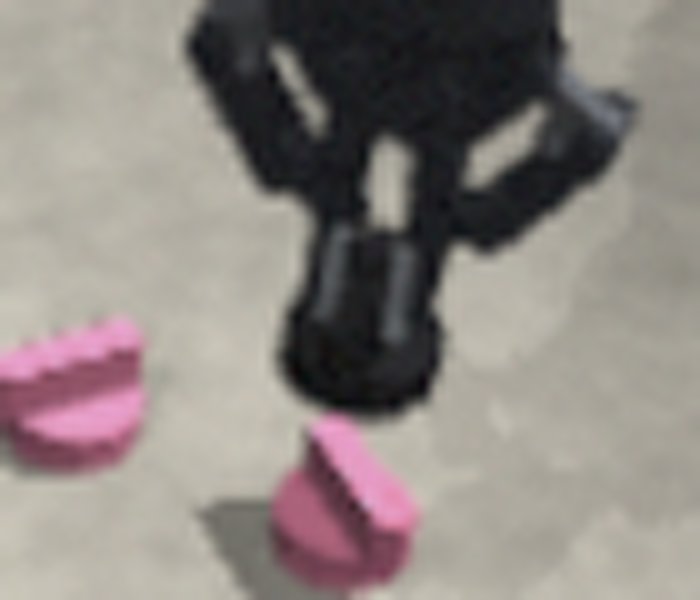

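The knob is held upright, with the bar along the pads and the disc centred laterally on the tool: disc centre column about 404.5 against a projected TCP column of 404.9. Now I go to the tap.

Run:
```python
from h import *
go([.5174,-.160,.160],np.pi-.244)
```

```text
rot [0.0008 0.0011 0.0552] dp now [-0.0353 -0.4775  0.0286] dp after [-0.1173 -0.4642  0.0295] world mm [   1.4 -383.   -23.6]
```

Request:
{"api": "move_arm", "payload": {"jaw": [255,255,255,255,255,255,255,255,255,255], "dp": [[0,0,0],[-0.0065,-0.025,0.0033],[-0.013,-0.0516,0.0033],[-0.0147,-0.058,0.0033],[-0.0147,-0.058,0.0033],[-0.0147,-0.058,0.0033],[-0.0147,-0.058,0.0033],[-0.0147,-0.058,0.0033],[-0.0147,-0.058,0.0033],[-0.0095,-0.0396,0.0031]], "rotation": [[0.0008,0.0011,0.0552],[0,0,0],[0,0,0],[0,0,0],[0,0,0],[0,0,0],[0,0,0],[0,0,0],[0,0,0],[0,0,0]]}}

```text
clock: 5.65
position: [0.515, -0.1636, 0.1574]
tool_rot: [-3.138, -0.005, 2.899]
force: [-0.1, -0.4, -0.4]
grip_width: 0.0121
```

Run:
```python
from h import *
st=bot.observe();print(st["clock"],st["position"],st["tool_rot"],st["grip_width"],st["force"])
go([.5174,-.160,.145],np.pi-.244)
```

```text
5.65 [ 0.51496316 -0.16359447  0.15735856] [-3.13796829 -0.00455719  2.89892439] 0.01210502801747774 [-0.09881729 -0.41271533 -0.40833814]
rot [-0.0012 -0.0014  0.0004] dp now [-0.0019  0.0051  0.0154] dp after [-0.0019  0.0051  0.0154] world mm [  2.4   3.6 -12.4]
```

Request:
{"api": "move_arm", "payload": {"jaw": [255,255], "dp": [[0,0,0.0125],[0,0,0]], "rotation": [[0,0,0],[0,0,0]]}}

```text
clock: 5.9
position: [0.5153, -0.1602, 0.147]
tool_rot: [-3.139, -0.006, 2.899]
force: [0.0, 0.1, -0.3]
grip_width: 0.0116
```

Run:
```python
from h import *
s=np.mean([grab_frame("scene") for _ in range(4)],axis=0).astype(np.uint8);t=grab_frame("top");cv2.imwrite("pics/s4.png",s)
st=bot.observe();P=st["position"];print(P,st["tool_rot"],st["force"])
print(proj("scene",[P,[.5174,-.16,.11],[.5174,-.16,.08]]))
cv2.imwrite("pics/m4.png",np.hstack([crop(s,257,150,50,50,8),crop(t,338,195,50,50,8)]))
```

```text
[ 0.5166115  -0.15972846  0.14825858] [-3.13889166e+00 -3.01892405e-03  2.89942936e+00] [ 0.58491299  0.3474292  -0.83227911]
[[286.31142238 169.89564014]
 [286.51926925 179.10887412]
 [286.81008301 186.02735655]]
```

View pics/m4.png

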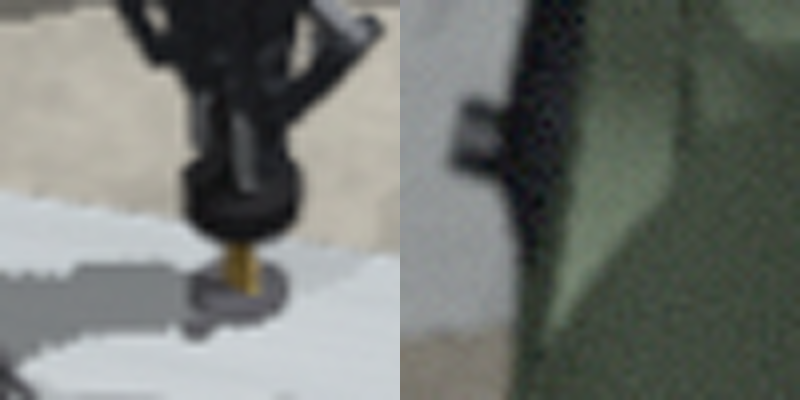

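In the scene crop the disc centre is at column about 286.7 and the stem axis at about 286.7, so they are aligned laterally. I lower to just above the stem.

Request:
{"api": "move_arm", "payload": {"jaw": [255,255,255,255], "dp": [[0,0,0.008],[0,0,0.007],[0,0,0],[0,0,0]], "rotation": [[0,0,0],[0,0,0],[0,0,0],[0,0,0]]}}

```text
clock: 6.65
position: [0.5164, -0.1604, 0.136]
tool_rot: [-3.139, -0.003, 2.898]
force: [0.1, 0.4, -1.0]
grip_width: 0.0117
```

Run:
```python
from h import *
print(bot.observe()["force"])
go([.5176,-.160,.1185],np.pi-.244)
```

```text
[ 0.08363963  0.39534038 -0.97381537]
rot [-0.0009 -0.0011  0.0001] dp now [-0.0014  0.0009  0.0219] dp after [-0.0013  0.0009  0.0219] world mm [  1.2   0.4 -17.5]
```

Request:
{"api": "move_arm", "payload": {"jaw": [255,255,255,255,255], "dp": [[-0.0013,0.0009,0.001],[0,0,0.0025],[0,0,0.0025],[0,0,0.0025],[0,0,0]], "rotation": [[-0.0009,-0.0011,0],[0,0,0],[0,0,0],[0,0,0],[0,0,0]]}}

```text
clock: 7.28
position: [0.5175, -0.1602, 0.1292]
tool_rot: [-3.141, 0.0, 2.898]
force: [-1.5, -1.6, 3.7]
grip_width: 0.0118
```

Request:
{"api": "move_arm", "payload": {"jaw": [255,255,255], "dp": [[0,0,0.002],[0,0,0.002],[0,0,0]], "rotation": [[0,0,0],[0,0,0],[0,0,0]]}}

```text
clock: 7.65
position: [0.5176, -0.1601, 0.126]
tool_rot: [-3.141, 0.0, 2.898]
force: [-1.9, -2.5, 5.7]
grip_width: 0.012
```

Run:
```python
from h import *
s=np.mean([grab_frame("scene") for _ in range(4)],axis=0).astype(np.uint8)
st=bot.observe();print(st["position"],st["force"],st["moment"],st["tool_rot"])
cv2.imwrite("pics/m5.png",crop(s,262,155,50,42,14))
```

```text
[ 0.51761158 -0.16013527  0.12609259] [-1.43866814 -2.92569821  4.96126972] [-0.70423407  0.52616795 -0.01726535] [-3.14141767e+00  3.52566055e-04  2.89773326e+00]
```

View pics/m5.png

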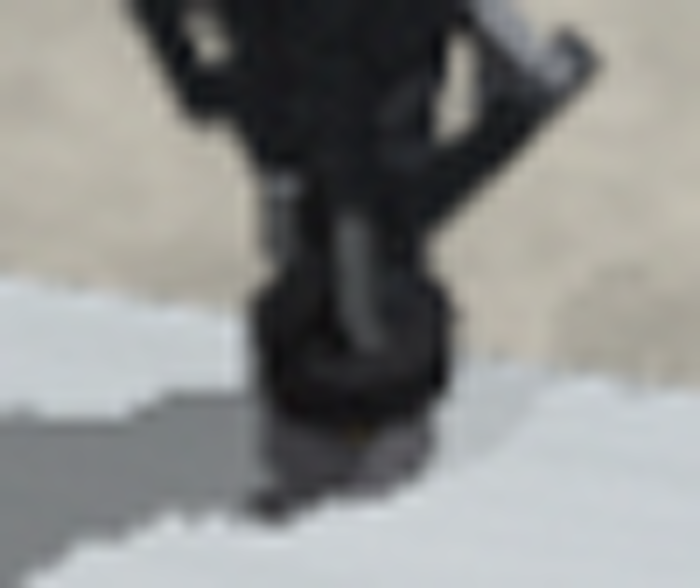

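Request:
{"api": "move_arm", "payload": {"jaw": [255,255], "dp": [[0.0003,-0.0012,0],[0,0,0]], "rotation": [[0,0,0],[0,0,0]]}}

```text
clock: 8.1
position: [0.5171, -0.1611, 0.1261]
tool_rot: [-3.141, 0.0, 2.898]
force: [-1.8, -3.7, 4.1]
grip_width: 0.012
```

Request:
{"api": "move_arm", "payload": {"jaw": [255,255], "dp": [[0.0003,-0.0012,0],[0,0,0]], "rotation": [[0,0,0],[0,0,0]]}}

```text
clock: 8.35
position: [0.5166, -0.1617, 0.1259]
tool_rot: [3.142, 0.0, 2.898]
force: [-0.9, -2.5, 0.3]
grip_width: 0.0115
```

The axial force fell to about zero after the sideways correction, so the stem has entered the socket. I ease slightly more the same way and push down.

Request:
{"api": "move_arm", "payload": {"jaw": [255,255,255,255], "dp": [[0.0002,-0.0008,0],[0,0,0.002],[0,0,0.002],[0,0,0]], "rotation": [[0,0,0],[0,0,0],[0,0,0],[0,0,0]]}}

```text
clock: 8.85
position: [0.5166, -0.1621, 0.1227]
tool_rot: [3.141, 0.0, 2.898]
force: [2.5, 0.2, -1.8]
grip_width: 0.0117
```

Request:
{"api": "move_arm", "payload": {"jaw": [255,255,255,255], "dp": [[0,0,0.002],[0,0,0.002],[0,0,0.002],[0,0,0]], "rotation": [[0,0,0],[0,0,0],[0,0,0],[0,0,0]]}}

```text
clock: 9.35
position: [0.5166, -0.1623, 0.1181]
tool_rot: [3.142, 0.001, 2.898]
force: [3.4, -1.0, 3.3]
grip_width: 0.012
```

Request:
{"api": "move_arm", "payload": {"jaw": [255,255,255,255], "dp": [[0,0,0.0025],[0,0,0.0025],[0,0,0.002],[0,0,0]], "rotation": [[0,0,0],[0,0,0],[0,0,0],[0,0,0]]}}

```text
clock: 9.85
position: [0.5166, -0.1623, 0.1125]
tool_rot: [3.142, 0.001, 2.898]
force: [1.8, 0.2, 6.9]
grip_width: 0.0116
```

Request:
{"api": "move_arm", "payload": {"jaw": [255,255,255], "dp": [[0,0,0.0012],[0,0,0.0012],[0,0,0]], "rotation": [[0,0,0],[0,0,0],[0,0,0]]}}

```text
clock: 10.22
position: [0.5168, -0.1624, 0.1112]
tool_rot: [3.142, 0.001, 2.898]
force: [-0.1, 0.7, 17.8]
grip_width: 0.0122
```

The force jumped from 7 to 18 N at z = 0.111, which is the stop: about 7 mm below the home contact. I do a short settle and a last look.

Request:
{"api": "move_arm", "payload": {"jaw": [255,255,255], "dp": [[0,0,0.0004],[0,0,0],[0,0,0]], "rotation": [[0,0,0],[0,0,0],[0,0,0]]}}

```text
clock: 10.6
position: [0.5168, -0.1624, 0.1111]
tool_rot: [3.142, 0.001, 2.898]
force: [-1.3, 1.4, 22.2]
grip_width: 0.0117
```

Run:
```python
from h import *
s=np.mean([grab_frame("scene") for _ in range(4)],axis=0).astype(np.uint8)
st=bot.observe();print(st["clock"],st["position"],st["force"],st["moment"],st["tool_rot"],st["grip_width"])
cv2.imwrite("pics/m6.png",np.hstack([crop(s,262,155,50,50,8),cv2.resize(s,(640,400))[:,120:520]]))
```

```text
10.8 [ 0.51679413 -0.16238255  0.11106688] [-0.4219622   1.36543814 22.69349644] [ 0.17570165  0.35374696 -0.00148287] [3.14151758e+00 1.40436741e-03 2.89771818e+00] 0.011461215203423542
```

View pics/m6.png

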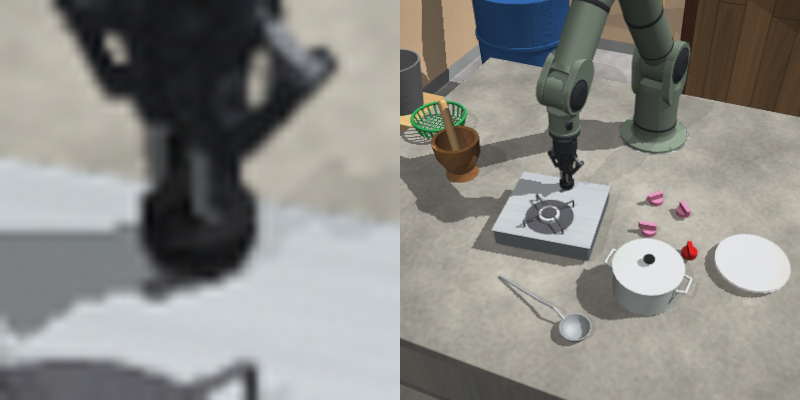

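The knob now covers the collar, with the lug just showing at its lower left, and the other objects are unmoved. The underside works out at about 0.0896 m, against 0.090 m for home and fully pressed.

```bash
python3 -c "
from workcell import workorder; print(workorder.job_done())"
```

```text
the job is handed in; nothing more can be done
None
```

I picked up the black knob, turned it to about -14° to match the stem's flat, and pushed it home on the stem. I then pressed it down to the stop and handed the job in with the arm still holding it down.

**Insertion:** The first push did not seat cleanly. The knob caught on the stem's edge with about 5 N and a sideways load. I shifted it about 2 mm towards -y, the axial force dropped to near zero, and it slid on.

**Last checks:**
- **Seating:** the knob met the end of its socket at tool height 0.118 m (0.1185 m predicted), and the stop came at 0.111 m, about 7 mm lower.
- **Force:** the push was steady at about 22 N, against the spring's 9 N when fully down.
- **Position:** the knob's underside worked out at about 89.6 mm above the ledge, against 90 mm expected.
- **Picture:** the knob covers the collar with the lug just showing, and the mortar, pot, plates and coloured look-alikes appear where they were.
- **Time:** the clock stood at 10.8 s at the last check.

**Disagreements:**
- **Grip opening:** it read 11.5–12 mm on a bar given as 14 mm. The bar looked aligned between the pads and did not visibly slip, so I left it.
- **Nose direction:** I could not see the nose directly once the knob was seated. Its direction rests on the tool angle and on the D-shaped socket sliding home.

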